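# Set the gate receiver's range ring and test the remote

## Task

Turn the big outer ring of the gate receiver's double knob clockwise until you feel it come up against its soft end stop, and leave it resting there: press it on gently, do not force it, and do not disturb the small inner knob. Then press the yellow remote's rubber button fully down, let go, and leave everything else on the ledge where it is.

Things in the scene. Friction and masses are not known exactly. Their poses are not given: they have to be found in the camera images.
- receiver: Gate receiver: grey box with a white cover, 150 x 120 x 50 mm high (150 along its x), fixed on the ledge, placed and turned differently each time. Origin: centre of its underside; z up. The double knob stands on the middle of its cover, its axis vertical through the origin. The ring's end stop is inside the case, out of sight and not measured.
- dial_plate: Black scale plate, 90 mm across, on the cover (top 52 mm above the ledge). Origin on the knob axis, 50 mm up; directions as the receiver's. The ring meets the hidden stop with its pointer somewhere in the red arc (0.76 rad long), i.e. turned 0.72 to 1.48 rad clockwise from where its x axis agrees with the plate's. Force between ring and stop counts as force on this plate.
- range_ring: Outer ring (range): ribbed aluminium, 54 mm diameter, 20 mm high, grippable anywhere around. Origin: on the axis at its underside, 52.5 mm above the ledge (top 72.5 mm). z up; red pointer line on its -x side, so its yaw tells how far it is turned. Starts 0 to 0.35 rad clockwise (from above) of the plate's direction; must go on clockwise by 0.37 to 1.48 rad. Friction 0.12 N m.
- ring_grip (a point): Point on the knob axis at mid height of the outer ring (62.5 mm above the ledge).
- ring_pointer (a point): Outer end of the ring's red pointer line, on its top, 26 mm from the axis. The stop is a springy buffer on a lug 35 mm from the axis: past first touch the torque grows 6 N m per rad. Over 15 N at the lug (0.53 N m beyond the friction) is forcing it; 0.1 to 0.3 N m beyond friction is right. On release friction keeps the ring pressed to the stop unless it is turned back.
- delay_knob: The inner knob (delay): black, 24 mm diameter, 17 mm high, standing on top of the outer ring on the same axis but on its own shaft, with a white line on top. Origin: on the axis at its underside, 73 mm above the ledge (top at 90 mm). It turns very easily (0.008 N m) and must not be turned by as much as 0.2 rad.
- delay_mark (a point): Outer end of the inner knob's white line, at the rim of its top, 12 mm from the axis. It must stay within 2 mm of where it began.
- remote: Yellow plastic gate remote, 66 x 40 x 15 mm (66 along its x), 55 to 90 g, lying loose and flat on the ledge, button up. Origin: centre of its underside; z up.
- button_top (a point): Centre of the top of the remote's dark rubber button: 18 mm diameter, 12 mm from the remote's centre towards its +x end, its top 20 mm above the ledge (5 mm proud of the case).
- remote_button (a joint): Travel of the remote's button (m): 0 up, 0.003 fully down. It springs back; it starts to move at 1.5 N and is fully down at 4.5 N. More than 25 N is too hard.
- tiffin: Three-tier stainless tiffin carrier, 116 mm diameter, 200 mm high, standing loose. Origin: centre of its underside. Leave alone.
- jar: Squat glass jar with a steel screw lid, 84 mm diameter, 80 mm high, standing loose. Origin: centre of its underside. Leave alone.
- comb: Wooden comb 44 x 160 x 6 mm (160 along its y), lying loose. Origin: its middle, on the underside. Leave alone.
- carabiner: Aluminium carabiner 90 x 50 x 10 mm, lying loose. Origin: its middle, on the underside. Leave alone.
- padlock: Brass padlock, 67 x 45 x 22 mm, lying loose. Origin: under the middle of its brass body. Leave alone.
- torch: Red pocket torch, 131 mm long (along its x), 36 mm thick, lying loose. Origin: under its middle. Leave alone.
Not all that is in view belongs to the job. Leave any purple look-alike of the receiver alone.

How it is judged (in metres and radians):
On the way, in this order (a step that is already met when the one before it is completed fails the run):
1. the outer ring is turned clockwise up against its end stop (at least 1.5 N on it for 0.2 s) (contact force between range_ring and dial_plate above 1.5 N), for 0.2 s.
2. then the remote's button is fully pressed (value of joint remote_button above 0.0024 m), for 0.05 s.
At the end, for the whole second after the job is handed in: The outer ring still bears on its end stop (over 0.8 N), the inner knob's mark is within 2 mm of where it began, and the remote lies flat and still within 40 mm of its first place with its button sprung back up (within 0.6 mm) (contact force between range_ring and dial_plate above 0.8 N and value of joint remote_button below 0.0006 m and distance of delay_mark from where it was at the start of the episode below 0.002 m and angle between remote's own z axis and vertical below 0.1 rad and distance of remote from where it was at the start of the episode below 0.04 m and linear speed of remote below 0.01 m/s); the robot touches nothing.
It fails at once if the ring is forced against its stop (over 15 N at the lug) (contact force between range_ring and dial_plate above 15 N).
It fails at once if the inner knob is turned (its mark moves over 2 mm) (distance of delay_mark from where it was at the start of the episode above 0.002 m).
It fails at once if the remote's button is pushed too hard (over 25 N from the fingers) (contact force between remote and the fingers above 25 N).
It fails at once if a bystander is disturbed (moved over 15 mm) (distance of any of tiffin, jar, comb, carabiner, padlock, torch from where it was at the start of the episode above 0.015 m).
It also fails if it takes over 67 s, if anything falls off the work surface, if the arm or the gripper's body presses on something with over 40 N, if the wrist force passes 120 N, or if a joint passes its speed limit or range.

## Robot

A 6-joint arm with a two-finger parallel gripper is mounted at the origin on the work surface. World frame = base frame: x ahead of the robot, y to its left, z up, the work surface at z = 0. Lengths are in mm, angles in rad, forces in N, time in s.
With the tool pointing down it reaches from about 350 to 975 mm from the base axis. Payload 7.1 kg.
Tool frame: the origin (TCP) lies between the finger pads; the fingertips stand 19 mm ahead of it and the grasp point (between the pads) is the TCP (ctrl.tcp_to_tips is the distance from the TCP to the fingertips, in mm); z points along the fingers, y is the line along which they close (so a half turn about z gives the same grasp; the last joint's range is limited). The gripper opens to 88 mm and grips with 3 to 60 N. Pads are 20 mm wide; open, the fingers measure 115 mm over their backs; the gripper's body (75 mm by 178 mm) begins 61 mm behind the grasp point.
Start: joints at [-1.199, 0.423, 1.63, -0, 1.089, -0.019], TCP at [238.096, -577.854, 241.675] pointing down, gripper open.
Joint ranges: [-3, 3], [-0.9, 2.11], [0.09, 2.58], [-1.31, 4.45], [0.11, 2.69], [-2.54, 2.54]. Speed limits (rad/s): [2.39, 2.39, 3.01, 3.14, 3.14, 3.14].

## Interface

Orientations are given as a rotation vector (axis times angle).
In Python, from workcell import status, optics, ctrl gives the robot as it stands. The module is installed in compiled form; this text tells all that it offers.
- The arm moves only by the shell command python3 -m inch 'ROWS'. ROWS is JSON, a list that holds one entry, the list of rows, each a list of 7 numbers: the shift along the tool's x, y, z in mm, then the turn, a rotation vector about the tool's x, y, z in rad, then the opening in per cent of the stroke, from 0 (shut) to 100 (fully open). A call has 1 to 20 rows; each row is the pose to reach, as a shift and turn from the pose commanded when the call began, along the tool's axes at that moment; what a row does not reach only later rows make up. A row lasts 1/10 s, in which the tool goes at most 50 mm and 8.59 degrees, less where a joint would pass 70% of its speed; a pose out of reach is approached as far as the arm can. A call with a gripper value outside its range is refused whole. The fingers move at their own pace and stop on an object; the grip force is fixed at half the most. Time passes only in rows, so rows that repeat a pose let the fingers close. It gives the time, the measured TCP pose, the force, the opening and the grip force at its end, in the units of the state.
- status.get_obs(): the state, without advancing time (a new reading comes with each control period).
- optics.get_image(name): name is "side" or "top" or "wrist"; returns a dict with "frame" (420x560x3 uint8, red, green, blue), "fx", "fy", "cx", "cy" (pixels), "rvec" (rotation vector, rad) and "tvec" (3), from world to camera coordinates, as OpenCV has them; the wrist camera has in their place "hand_eye" (4x4, takes a point from camera to tool coordinates, whose origin is the TCP and whose axes are the flange's). Camera axes: x right, y down, z forward; pixel columns grow to the right and rows downward; lengths in mm; the calibration is good to about 2 mm. A picture is of the moment at which its call begins: read the wrist's pose just before it. There is no depth.
- ctrl.close_job(): hands the job in; it is judged then, once.
The state is a dict: "t": time; "qpos": joint angles; "qvel": joint speeds; "joint_torque": joint torques, N m; "ee_pos": TCP position; "orientation": TCP orientation; "ft_force": force on the tool from outside, world axes, zero at the start; "moment": the same for the moment, N m; "width": finger opening in mm; "grasp_force": force on a finger pad.
Only numpy, scipy, OpenCV 4.12 (cv2) and the standard library are available. Lean on these libraries where they do the work, as an engineer would, in place of code of your own. Each camera call takes 0.05 s, during which the arm holds its last target. There are 200 camera calls.

## Working session

There is one attempt and no reset: what is moved stays moved. The work goes in short steps, Python scripts to look and compute and a shell command to move; the robot and the scene stay as the last step left them, time stands still between calls to the robot, and variables do not carry over. Pictures are saved under pics/ and viewed, at most 10 in all, crops included, and the job is handed in when it is done.

```bash
mkdir -p pics; cat > h.py <<'E'
import numpy as np,cv2
from workcell import status,optics,ctrl
def shot(n,f):
    o=status.get_obs();d=optics.get_image(n);cv2.imwrite('pics/'+f,d['frame'][:,:,::-1]);return o,d
def pose(n,o,d):
    if n=='wrist':
        H=np.array(d['hand_eye']);T=np.eye(4);T[:3,:3]=cv2.Rodrigues(np.array(o['orientation'],float))[0];T[:3,3]=o['ee_pos'];T=T@H;return T[:3,:3],T[:3,3]
    R=cv2.Rodrigues(np.array(d['rvec'],float))[0];return R.T,-R.T@np.array(d['tvec']).ravel()
def px(n,o,d,u,v,z):
    R,c=pose(n,o,d);r=R@np.array([(u-d['cx'])/d['fx'],(v-d['cy'])/d['fy'],1]);return c+r*(z-c[2])/r[2]
E
python3 - <<'E'
from h import *
import pickle
o,d=shot('top','top.png');o,e=shot('side','side.png')
pickle.dump((o,d,e),open('s.pkl','wb'))
print(o); print({k:d[k] for k in d if k!='frame'},pose('top',o,d)[1],pose('side',o,e)[1])
E
```

```text
{'t': 0.05, 'qpos': array([-1.19901399e+00,  4.23817884e-01,  1.63068692e+00,  1.39321203e-05,
        1.08860126e+00, -1.89958850e-02]), 'qvel': array([ 1.82269107e-03, -2.15717682e-03, -1.10617685e-03,  7.08992598e-05,
        1.49226143e-03,  2.03022765e-03]), 'joint_torque': array([-9.19646209e-05, -5.46086848e+01, -2.74614179e+01,  6.46516168e-02,
        1.85607886e-02, -5.57089948e-05]), 'ee_pos': array([ 237.90545756, -577.37961809,  240.91722131]), 'orientation': array([-3.08035330e+00, -6.09635073e-01,  3.97890540e-04]), 'ft_force': array([ 0.07345594, -0.42188175,  0.28104297]), 'moment': array([ 0.02853849, -0.03511639, -0.02628597]), 'grasp_force': 0.0, 'width': 87.67938753629376}
{'fx': 518.7987447658232, 'fy': 518.7987447658232, 'cx': 281.88092521523834, 'cy': 210.82915377848033, 'rvec': array([ 2.16350745, -2.17962306,  0.10200381]), 'tvec': array([   5.04756482,  548.57557994, 1643.21741548])} [ 3.89215442e+02 -1.32655905e+00  1.68808581e+03] [ 252.33263238 1263.9443044  1025.12684005]
```

View pics/top.png

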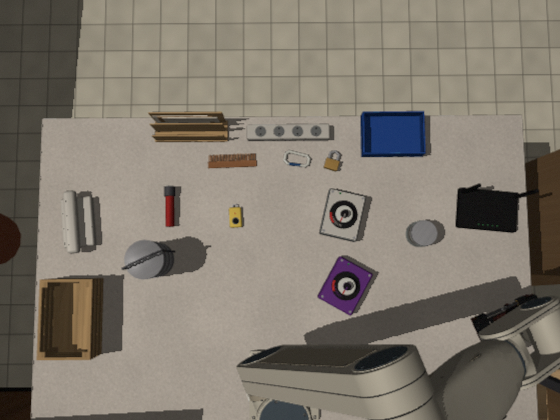

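View pics/side.png

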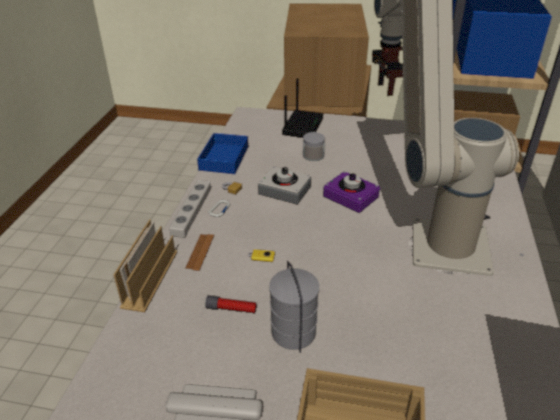

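The top view shows the white-covered receiver at about (344,214), with its purple look-alike at (346,286). The yellow remote is at (236,216), and the jar is at (423,233).

```bash
python3 - <<'E'
from h import *
import pickle
o,d,e=pickle.load(open('s.pkl','rb'))
f=cv2.imread('pics/top.png')
a=cv2.resize(f[180:250,310:380],(560,560),interpolation=cv2.INTER_CUBIC)
b=cv2.resize(f[200:230,221:251],(240,560//1*240//560*1),interpolation=cv2.INTER_CUBIC) if 0 else cv2.resize(f[195:235,221:251],(240,320),interpolation=cv2.INTER_CUBIC)
c=np.zeros((560,800,3),np.uint8);c[:,:560]=a;c[:320,560:]=b
cv2.imwrite('pics/crop.png',c)
print(px('top',o,d,344,214,80),px('top',o,d,236,216,15),px('top',o,d,423,233,80))
E
```

```text
[ 532.07874026 -192.2887256    80.        ] [533.97825437 149.6383285   15.        ] [ 471.12348577 -435.96424195   80.        ]
```

View pics/crop.png

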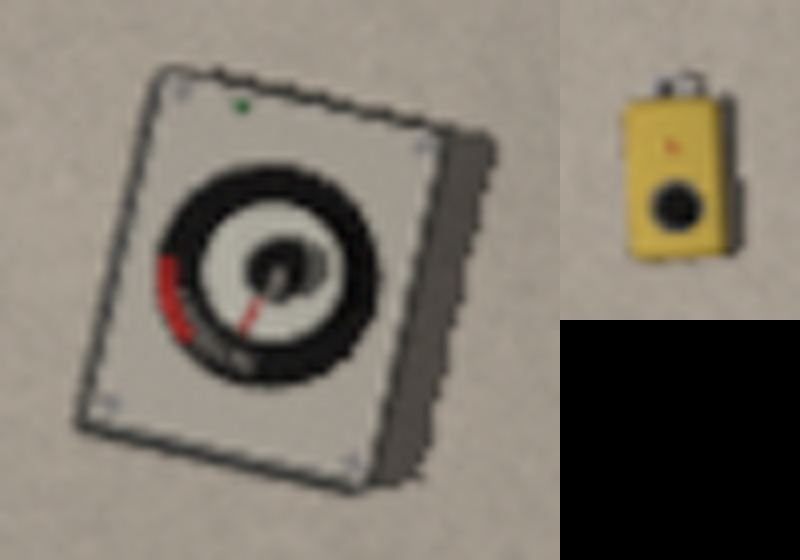

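```bash
cat >> h.py <<'E'
def delta(o,tgt):
    R=cv2.Rodrigues(np.array(o['orientation'],float))[0];return R.T@(np.array(tgt)-o['ee_pos'])
E
python3 - <<'E'
from h import *
import pickle
o,d,e=pickle.load(open('s.pkl','rb'))
k=px('top',o,d,343.6,213.3,72.5);b=px('top',o,d,235.2,220.3,20)
print(k,b,delta(o,[k[0],k[1],240]),cv2.Rodrigues(o['orientation'])[0].round(3))
d=optics.get_image('wrist');print(d['hand_eye'])
E
```

```text
[ 534.95125697 -191.97042646   72.5       ] [519.64664571 151.75197056  20.        ] [ 421.45623724 -243.20821709    1.302485  ] [[ 0.925  0.381 -0.001]
 [ 0.381 -0.925  0.001]
 [ 0.    -0.002 -1.   ]]
[[-7.08806488e-04 -9.60928898e-01 -2.76794418e-01  7.66157441e+01]
 [ 9.99999454e-01 -8.93806830e-04  5.42202813e-04  2.84129843e-01]
 [-7.68419093e-04 -2.76793882e-01  9.60929007e-01 -1.43230334e+02]
 [ 0.00000000e+00  0.00000000e+00  0.00000000e+00  1.00000000e+00]]
```

```bash
python3 -m inch '[[[421,-243,40,0,0,0,100],[421,-243,40,0,0,0,100],[421,-243,40,0,0,0,100],[421,-243,40,0,0,0,100],[421,-243,40,0,0,0,100],[421,-243,40,0,0,0,100],[421,-243,40,0,0,0,100],[421,-243,40,0,0,0,100],[421,-243,40,0,0,0,100],[421,-243,40,0,0,0,100],[421,-243,40,0,0,0,100],[421,-243,40,0,0,0,100],[421,-243,40,0,0,0,100],[421,-243,40,0,0,0,100],[421,-243,40,0,0,0,100]]]'
python3 - <<'E'
from h import *
import pickle
o,d=shot('wrist','w1.png');pickle.dump((o,d),open('w1.pkl','wb'));print(o)
E
```

```text
t: 1.65
ee_pos: [534.2, -193.9, 201.9]
orientation: [3.082, 0.607, 0.0]
ft_force: [-0.2, -0.8, -0.6]
width: 88.1
grasp_force: 0.0
{'t': 1.65, 'qpos': array([-3.69121642e-01,  3.90633250e-01,  1.78812257e+00, -9.24857489e-05,
        9.62679505e-01,  8.12815332e-01]), 'qvel': array([ 0.00674062,  0.00032288, -0.00217529,  0.00227035, -0.001334  ,
        0.00203635]), 'joint_torque': array([ 1.58469798e-01, -4.96963155e+01, -2.46472406e+01,  5.37897320e-02,
       -4.06508578e-02, -4.90596634e-03]), 'ee_pos': array([ 534.21920752, -193.92854763,  201.85158016]), 'orientation': array([3.08223737e+00, 6.07030443e-01, 1.45208669e-04]), 'ft_force': array([-0.18248239, -0.84641227, -0.6222392 ]), 'moment': array([-0.04832014, -0.02056212, -0.04123654]), 'grasp_force': 0.0, 'width': 88.14454368096597}
```

View pics/w1.png

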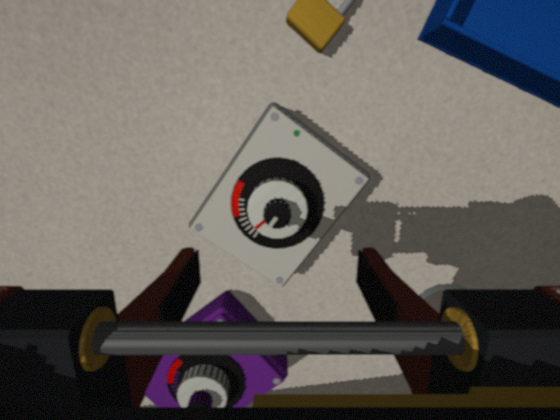

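The ring is at about (278,208) with its red pointer at (262,226), and the red arc is at (239,200). I'll enlarge this area.

```bash
python3 - <<'E'
import cv2
f=cv2.imread('pics/w1.png')
cv2.imwrite('pics/w1c.png',cv2.resize(f[145:265,215:345],(650,600),interpolation=cv2.INTER_CUBIC))
E
```

```text
(no output)
```

View pics/w1c.png

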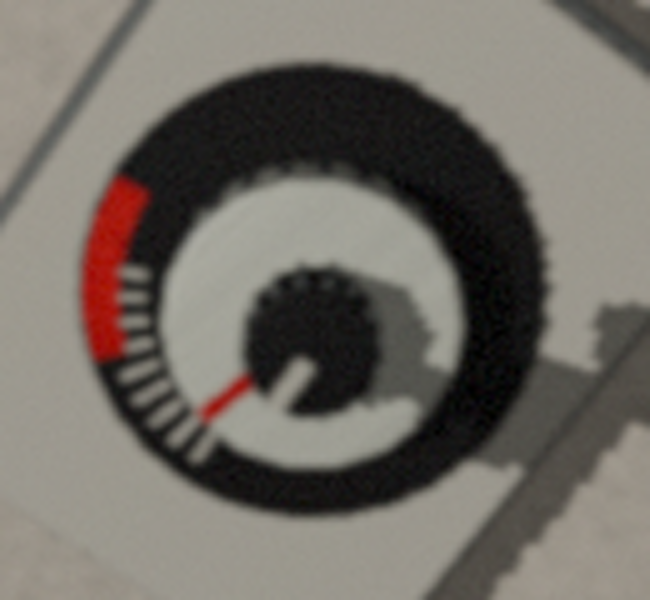

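```bash
python3 - <<'E'
from h import *
import pickle
o,d=pickle.load(open('w1.pkl','rb'))
g=lambda x,y,z:px('wrist',o,d,215+(x+.5)/5-.5,145+(y+.5)/5-.5,z)
P,K,L=g(313,322,72.5),g(313,350,90),g(314,290,52);print(P,K,L)
c=(P+K+L)/3;print(delta(o,[c[0],c[1],o['ee_pos'][2]]))
a=lambda q,c:np.arctan2(*(q-c)[1::-1])
print('ptr',a(g(205,415,72.5),P),'red',a(g(105,358,52),L),a(g(135,185,52),L))
E
```

```text
[ 537.93638419 -192.09822167   72.5       ] [ 537.75165286 -192.20410335   90.        ] [ 538.79907583 -191.9165586    52.        ]
[ 4.35230130e+00 -2.21838278e-01  2.33903212e-04]
ptr 2.6862684249108657 red 2.2816737449653033 1.415807329525835
```

```bash
python3 -m inch '[[[4.3,-0.2,20,0,0,-0.15,100],[4.3,-0.2,40,0,0,-0.3,100],[4.3,-0.2,70,0,0,-0.4,100],[4.3,-0.2,95,0,0,-0.4,100],[4.3,-0.2,110,0,0,-0.4,100],[4.3,-0.2,120,0,0,-0.4,100],[4.3,-0.2,125,0,0,-0.4,100],[4.3,-0.2,125,0,0,-0.4,100],[4.3,-0.2,125,0,0,-0.4,100]]]'
python3 - <<'E'
from h import *
o,d=shot('wrist','w2.png');print(o['ee_pos'],o['moment'],o['ft_force'],o['qpos'])
E
```

```text
t: 2.6
ee_pos: [539.3, -191.2, 77.5]
orientation: [2.898, 1.21, 0.002]
ft_force: [0.1, -0.4, 0.1]
width: 87.8
grasp_force: 0.0
[ 539.30650882 -191.23156517   77.4815846 ] [ 0.03086574 -0.04719569 -0.0298268 ] [ 0.10167465 -0.37916788  0.09827039] [-3.61549365e-01  5.81077878e-01  1.83784712e+00 -1.48356470e-05
  7.21273889e-01  4.18537502e-01]
```

View pics/w2.png

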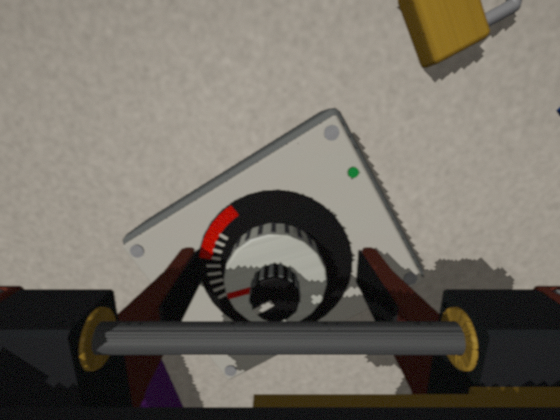

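The ring sits centred between the fingers, spanning columns 224 to 327 against finger edges at 196 and 358. Closing now.

```bash
python3 -m inch '[[[-1.2,0,1,0,0,0,80],[-1.2,0,1,0,0,0,70],[-1.2,0,1,0,0,0,62],[-1.2,0,1,0,0,0,55],[-1.2,0,1,0,0,0,55],[-1.2,0,1,0,0,0,55],[-1.2,0,1,0,0,0,55],[-1.2,0,1,0,0,0,55]]]'
python3 - <<'E'
from h import *
o=status.get_obs();print(o['ee_pos'],o['moment'],o['ft_force'],o['qpos'][5],o['joint_torque'])
E
```

```text
t: 3.45
ee_pos: [537.1, -191.1, 75.7]
orientation: [-2.898, -1.209, 0.002]
ft_force: [-3.5, 4.1, 5.4]
width: 53.4
grasp_force: 30.0
[ 537.11043603 -191.1343811    75.65067927] [ 0.81551702  0.57440643 -0.11908568] [-3.54344667  4.10726201  5.42006794] 0.4166542808068163 [ -1.76381841 -52.75404453 -20.12594998  -0.7125828   -1.4494035
  -0.12813699]
```

```bash
cat > chk.py <<'E'
import sys
from h import *
m=[];o=status.get_obs()
print('t %.2f mz %.3f tq6 %.3f q6 %.4f yawrv %s F %s'%(o['t'],o['moment'][2],o['joint_torque'][5],o['qpos'][5],o['orientation'].round(3),o['ft_force'].round(1)))
lim=float(sys.argv[1]) if len(sys.argv)>1 else 9
sys.exit(abs(o['moment'][2])>lim)
E
python3 -m inch '[[[0,0,0,0,0,0.05,55],[0,0,0,0,0,0.1,55]]]' >/dev/null; python3 chk.py 
python3 -m inch '[[[0,0,0,0,0,0.05,55],[0,0,0,0,0,0.1,55]]]' >/dev/null; python3 chk.py 
python3 -m inch '[[[0,0,0,0,0,0.03,55],[0,0,0,0,0,0.05,55],[0,0,0,0,0,0.05,55]]]' >/dev/null; python3 chk.py
```

```text
t 3.65 mz 0.183 tq6 -0.573 q6 0.5183 yawrv [-2.956e+00 -1.061e+00  2.000e-03] F [-2.1  4.4  4.4]
t 3.85 mz 0.095 tq6 -0.540 q6 0.6183 yawrv [-3.005e+00 -9.120e-01  2.000e-03] F [-2.4  4.   3.8]
t 4.15 mz -0.104 tq6 0.108 q6 0.6667 yawrv [-3.027e+00 -8.390e-01  1.000e-03] F [-4.1  3.7  4.7]False
False
False
```

```bash
sed -i 's/sys.exit(abs(o.*/sys.exit(int(abs(o["moment"][2])>lim))/' chk.py
m(){ python3 chk.py 0.24; }
python3 -m inch '[[[0,0,0,0,0,0.025,55]]]' >/dev/null; m &&
python3 -m inch '[[[0,0,0,0,0,0.025,55]]]' >/dev/null && m &&
python3 -m inch '[[[0,0,0,0,0,0.025,55]]]' >/dev/null && m &&
python3 -m inch '[[[0,0,0,0,0,0.025,55]]]' >/dev/null && m &&
python3 -m inch '[[[0,0,0,0,0,0.025,55]]]' >/dev/null && m &&
python3 -m inch '[[[0,0,0,0,0,0.025,55]]]' >/dev/null && m &&
python3 -m inch '[[[0,0,0,0,0,0.025,55]]]' >/dev/null && m &&
python3 -m inch '[[[0,0,0,0,0,0.025,55]]]' >/dev/null && m &&
python3 -m inch '[[[0,0,0,0,0,0.025,55]]]' >/dev/null && m &&
python3 -m inch '[[[0,0,0,0,0,0.025,55]]]' >/dev/null && m
```

```text
t 4.25 mz 0.065 tq6 -0.412 q6 0.6913 yawrv [-3.037e+00 -8.010e-01  1.000e-03] F [-3.   4.3  5.5]
t 4.35 mz 0.098 tq6 -0.229 q6 0.7169 yawrv [-3.047e+00 -7.630e-01  2.000e-03] F [-2.6  3.8  4.7]
t 4.45 mz 0.124 tq6 -0.209 q6 0.7420 yawrv [-3.056e+00 -7.240e-01  1.000e-03] F [-2.8  4.2  5. ]
t 4.55 mz 0.031 tq6 -0.219 q6 0.7672 yawrv [-3.065e+00 -6.860e-01  1.000e-03] F [-2.7  4.1  5.6]
t 4.65 mz 0.121 tq6 -0.227 q6 0.7923 yawrv [-3.074e+00 -6.470e-01  1.000e-03] F [-2.5  3.4  5.6]
t 4.75 mz 0.110 tq6 -0.194 q6 0.8174 yawrv [-3.082e+00 -6.090e-01  1.000e-03] F [-3.   3.3  5.9]
t 4.85 mz 0.123 tq6 -0.219 q6 0.8425 yawrv [-3.089e+00 -5.700e-01  1.000e-03] F [-1.8  4.2  5.3]
t 4.95 mz 0.087 tq6 -0.227 q6 0.8677 yawrv [-3.096e+00 -5.310e-01  1.000e-03] F [-3.8  3.9  5.9]
t 5.05 mz 0.136 tq6 -0.215 q6 0.8927 yawrv [-3.102e+00 -4.920e-01  1.000e-03] F [-3.   3.6  5.2]
t 5.15 mz 0.152 tq6 -0.155 q6 0.9178 yawrv [-3.108e+00 -4.530e-01  1.000e-03] F [-3.9  3.7  5.1]
```

```bash
m(){ python3 chk.py 0.24; }
python3 -m inch '[[[0,0,0,0,0,0.025,55]]]' >/dev/null; m &&
python3 -m inch '[[[0,0,0,0,0,0.025,55]]]' >/dev/null && m &&
python3 -m inch '[[[0,0,0,0,0,0.025,55]]]' >/dev/null && m &&
python3 -m inch '[[[0,0,0,0,0,0.025,55]]]' >/dev/null && m &&
python3 -m inch '[[[0,0,0,0,0,0.025,55]]]' >/dev/null && m &&
python3 -m inch '[[[0,0,0,0,0,0.025,55]]]' >/dev/null && m &&
python3 -m inch '[[[0,0,0,0,0,0.025,55]]]' >/dev/null && m &&
python3 -m inch '[[[0,0,0,0,0,0.025,55]]]' >/dev/null && m &&
python3 -m inch '[[[0,0,0,0,0,0.025,55]]]' >/dev/null && m &&
python3 -m inch '[[[0,0,0,0,0,0.025,55]]]' >/dev/null && m &&
python3 -m inch '[[[0,0,0,0,0,0.025,55]]]' >/dev/null && m &&
python3 -m inch '[[[0,0,0,0,0,0.025,55]]]' >/dev/null && m &&
python3 -m inch '[[[0,0,0,0,0,0.025,55]]]' >/dev/null && m &&
python3 -m inch '[[[0,0,0,0,0,0.025,55]]]' >/dev/null && m
```

```text
t 5.25 mz 0.272 tq6 -0.050 q6 0.9427 yawrv [-3.114e+00 -4.150e-01  1.000e-03] F [-3.5  3.5  6.3]
```

```bash
python3 -m inch '[[[0,0,0,0,0,0.01,55]]]' >/dev/null; python3 chk.py; python3 -m inch '[[[0,0,0,0,0,0,55]]]' >/dev/null; python3 chk.py; python3 -m inch '[[[0,0,0,0,0,0,55]]]' >/dev/null; python3 chk.py; python3 -m inch '[[[0,0,0,0,0,0,55]]]' >/dev/null; python3 chk.py
```

```text
t 5.35 mz 0.301 tq6 0.319 q6 0.9524 yawrv [-3.116e+00 -4.000e-01  1.000e-03] F [-3.9  3.3  4.9]
t 5.45 mz 0.205 tq6 0.281 q6 0.9519 yawrv [-3.116e+00 -4.000e-01  1.000e-03] F [-3.6  2.7  5.8]
t 5.55 mz 0.200 tq6 0.177 q6 0.9517 yawrv [-3.116e+00 -4.010e-01  1.000e-03] F [-3.3  3.5  4.1]
t 5.65 mz 0.161 tq6 0.177 q6 0.9517 yawrv [-3.116e+00 -4.010e-01  1.000e-03] F [-4.2  2.7  5.5]
```

The ring is on the stop, about 0.2 N m beyond friction. Releasing and lifting.

```bash
python3 -m inch '[[[0,0,0,0,0,0,65],[0,0,0,0,0,0,80],[0,0,0,0,0,0,100],[0,0,0,0,0,0,100],[0,0,0,0,0,0,100],[0,0,-15,0,0,0,100],[0,0,-40,0,0,0,100],[0,0,-80,0,0,0,100],[0,0,-120,0,0,0,100],[0,0,-120,0,0,0,100],[0,0,-120,0,0,0,100]]]'
python3 - <<'E'
from h import *
import pickle
o,d=shot('wrist','w3.png');pickle.dump((o,d),open('w3.pkl','wb'))
print(o['qpos'],o['moment'],delta(o,[519.6,151.8,o['ee_pos'][2]]))
f=d['frame'][:,:,::-1]
cv2.imwrite('pics/w3c.png',cv2.resize(f[145:265,215:345],(650,600),interpolation=cv2.INTER_CUBIC))
E
```

```text
t: 6.75
ee_pos: [538.5, -192.1, 197.6]
orientation: [3.114, 0.401, 0.005]
ft_force: [0.4, 0.3, -0.8]
width: 87.7
grasp_force: 0.0
[-3.63413689e-01  3.99687297e-01  1.78568386e+00 -2.93485268e-05
  9.52918840e-01  9.51544208e-01] [0.0277947  0.05190843 0.02834966] [  68.7730955  -337.43550154   -0.46943645]
```

View pics/w3c.png

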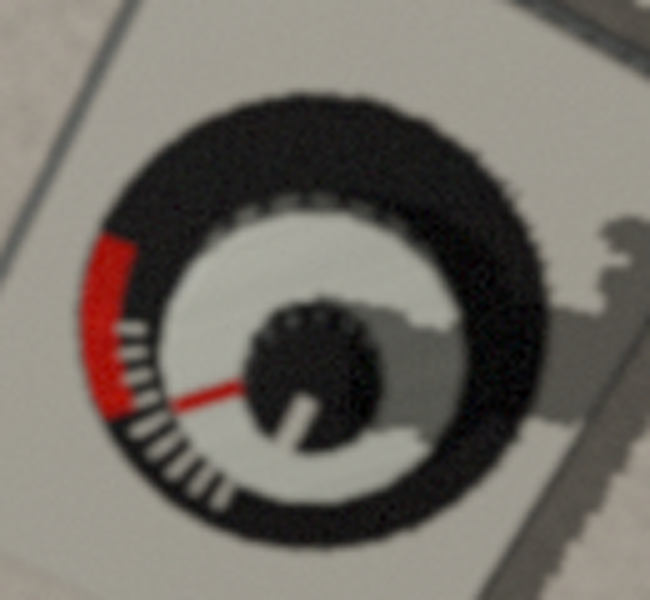

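The pointer is now inside the red arc, at (172,405) in the crop, and the inner knob hasn't moved. Next is the remote, with the fingers shut.

```bash
python3 -m inch '[[[69,-337,30,0,0,0,0],[69,-337,30,0,0,0,0],[69,-337,30,0,0,0,0],[69,-337,30,0,0,0,0],[69,-337,30,0,0,0,0],[69,-337,30,0,0,0,0],[69,-337,30,0,0,0,0],[69,-337,30,0,0,0,0],[69,-337,30,0,0,0,0],[69,-337,30,0,0,0,0],[69,-337,30,0,0,0,0],[69,-337,30,0,0,0,0]]]'
python3 - <<'E'
from h import *
import pickle
o,d=shot('wrist','w4.png');pickle.dump((o,d),open('w4.pkl','wb'));print(o['qpos'],o['ft_force'])
E
```

```text
t: 8.0
ee_pos: [519.5, 150.4, 165.7]
orientation: [3.116, 0.398, -0.0]
ft_force: [0.4, -0.2, 0.2]
width: 0.2
grasp_force: 0.0
[ 2.59819875e-01  4.05296737e-01  1.87149115e+00 -8.27306056e-05
  8.64968255e-01  1.57688915e+00] [ 0.40807683 -0.18789901  0.16162184]
```

View pics/w4.png

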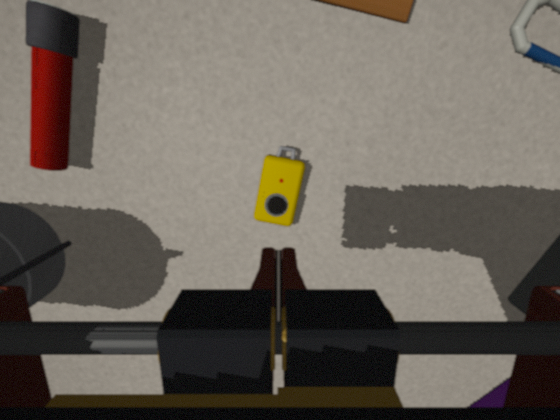

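The button is at (277,205), with the tiffin at the left edge of the picture.

```bash
python3 - <<'E'
from h import *
import pickle
o,d=pickle.load(open('w4.pkl','rb'));b=px('wrist',o,d,277,205,20);print(b,delta(o,[b[0],b[1],41]))
O,D,e=pickle.load(open('s.pkl','rb'));t=px('top',O,D,147,259,200);print(t,delta(o,t))
E
```

```text
[522.94249103 151.92746934  20.        ] [  3.74781434  -0.62969836 124.66335021]
[396.55167691 387.17484636 200.        ] [ -59.55818247 -260.06432158  -34.342918  ]
```

```bash
python3 -m inch '[[[3.5,-0.6,40,0,0,0,0],[3.5,-0.6,80,0,0,0,0],[3.5,-0.6,110,0,0,0,0],[3.5,-0.6,122,0,0,0,0],[3.5,-0.6,124,0,0,0,0],[3.5,-0.6,124,0,0,0,0],[3.5,-0.6,124,0,0,0,0]]]'
cat > f.py <<'E'
from h import *
import sys
o=status.get_obs();print(o['t'],o['ee_pos'].round(2),o['ft_force'].round(2));sys.exit(int(o['ft_force'][2]>5.5))
E
python3 f.py && for i in 1; do python3 -m inch '[[[0,0,1,0,0,0,0],[0,0,1,0,0,0,0]]]' >/dev/null; python3 f.py && python3 -m inch '[[[0,0,1,0,0,0,0],[0,0,1,0,0,0,0]]]' >/dev/null && python3 f.py && python3 -m inch '[[[0,0,0.7,0,0,0,0],[0,0,0.7,0,0,0,0]]]' >/dev/null && python3 f.py && python3 -m inch '[[[0,0,0.7,0,0,0,0],[0,0,0.7,0,0,0,0]]]' >/dev/null && python3 f.py && python3 -m inch '[[[0,0,0.5,0,0,0,0],[0,0,0.5,0,0,0,0]]]' >/dev/null && python3 f.py; done
```

```text
t: 8.75
ee_pos: [523.7, 153.3, 43.1]
orientation: [-3.116, -0.4, -0.004]
ft_force: [0.4, 0.7, 1.1]
width: 0.4
grasp_force: 0.0
8.75 [523.7  153.31  43.14] [0.41 0.73 1.07]
8.95 [523.15 153.29  41.62] [-0.47  0.17  0.57]
9.15 [522.64 153.19  39.88] [ 0.11  0.61 -0.49]
9.35 [522.65 153.17  39.02] [-0.84  0.67  2.41]
9.55 [522.64 153.17  38.31] [-0.01  0.06  2.02]
9.75 [522.66 153.18  37.8 ] [1.16 0.55 2.49]
```

```bash
r(){ python3 f.py; }
python3 -m inch '[[[0,0,0.5,0,0,0,0],[0,0,0.5,0,0,0,0]]]' >/dev/null; r && python3 -m inch '[[[0,0,0.5,0,0,0,0],[0,0,0.5,0,0,0,0]]]' >/dev/null && r && python3 -m inch '[[[0,0,0.5,0,0,0,0],[0,0,0.5,0,0,0,0]]]' >/dev/null && r && python3 -m inch '[[[0,0,0.4,0,0,0,0],[0,0,0.4,0,0,0,0]]]' >/dev/null && r && python3 -m inch '[[[0,0,0.4,0,0,0,0],[0,0,0.4,0,0,0,0]]]' >/dev/null && r
```

```text
9.95 [522.65 153.14  37.32] [-0.2   0.6   3.35]
10.15 [522.65 153.16  36.81] [-0.38 -0.35  4.22]
10.35 [522.65 153.15  36.36] [-0.7   0.15  3.83]
10.55 [522.68 153.17  36.28] [-1.09  0.53  7.43]
```

```bash
python3 -m inch '[[[0,0,0.2,0,0,0,0],[0,0,0.2,0,0,0,0]]]' >/dev/null; python3 f.py; python3 -m inch '[[[0,0,-2,0,0,0,0],[0,0,-5,0,0,0,0],[0,0,-20,0,0,0,0],[0,0,-60,0,0,0,0],[0,0,-105,0,0,0,0],[0,0,-125,0,0,0,0],[0,0,-125,0,0,0,0],[0,0,-125,0,0,0,0]]]'
python3 - <<'E'
from h import *
shot('wrist','w5.png')
E
```

```text
10.75 [522.7  153.18  36.24] [-1.94  0.6   9.82]
t: 11.55
ee_pos: [522.4, 153.0, 161.1]
orientation: [-3.116, -0.401, -0.001]
ft_force: [0.8, 0.4, -0.1]
width: -0.0
grasp_force: 0.0
```

View pics/w5.png

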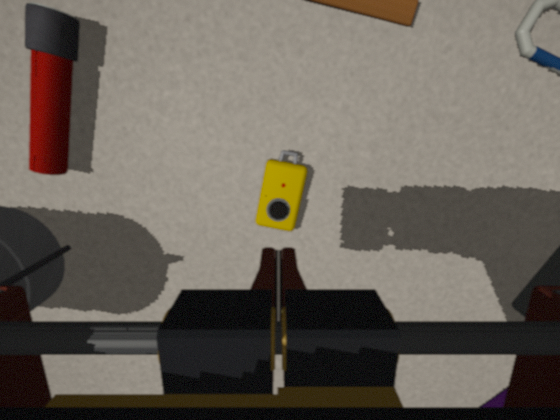

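The remote is still in place, with its button at (278,209), and the arm is clear of everything. Handing in.

```bash
python3 -c "
from workcell import ctrl
print(ctrl.close_job())"
```

```text
the job is handed in; nothing more can be done
None
```

I turned the ring clockwise onto its stop (about 0.2 N m beyond friction), pressed the remote's button fully down (about 10 N) and let it go; the inner knob showed no visible turn and nothing else appeared moved, and the job is handed in, with no verdict returned.

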